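# Walk the aluminium vial block round to the stop bar of the filling station

## Robot

A 6-joint arm with a two-finger parallel gripper is mounted at the origin on the work surface. World frame = base frame: x ahead of the robot, y to its left, z up, the work surface at z = 0. Lengths are in m, angles in rad, forces in N, time in s.
With the tool pointing down it reaches from about 0.35 to 0.8 m from the base axis. Payload 7.3 kg.
Tool frame: the origin (TCP) lies at the centre of the arm's flange, where the gripper is bolted on; the fingertips stand 173 mm ahead of it and the grasp point (between the pads) lies manip.grasp_offset ahead of it (manip.grasp_offset is the distance from the TCP to the grasp point, in m); y points along the fingers, z is the direction in which the jaws open and shut, and the axes are right-handed (so a half turn about y gives the same grasp; the last joint's range is limited). The gripper opens to 85 mm and grips with 20 to 120 N. Pads are 22 mm wide; open, the fingers measure 114 mm over their backs; the gripper's body (76 mm by 85 mm) begins 54 mm behind the grasp point. The pads swing forward as they close: fully open they stand 13 mm farther back than shut.
Start: joints at [-1.473, 0.342, 1.524, -0, 1.275, -0.146], TCP at [0.127, -0.509, 0.405] pointing down, gripper open.
Joint ranges: [-2.53, 2.53], [-0.77, 2.02], [0.04, 2.7], [-1, 4.14], [0.28, 2.66], [-3.11, 3.11]. Speed limits (rad/s): [2.57, 2.57, 3.14, 3.14, 3.14, 3.14].

## Interface

Orientations are given as a rotation vector (axis times angle).
In Python, from station import manip, optics gives the robot as it stands.
- The arm moves only by the tool move_arm, never from a script. Its argument "increments" is text: rows parted by semicolons, each of 6 numbers parted by spaces: the shift along the tool's x, y, z in mm, then the turn, a rotation vector about the tool's x, y, z in rad. A call has 1 to 20 rows; each row is the pose to reach, as a shift and turn from the pose measured when the call began, along the tool's axes at that moment; what a row does not reach only later rows make up. A row lasts 1/12 s, in which the tool goes at most 41.7 mm and 7.16 degrees, less where a joint would pass 70% of its speed; a pose out of reach is approached as far as the arm can. A call with a gripper value outside its range is refused whole. "jaw" is the finger opening in mm, from 0 to 85.4, set as the call begins (left out, the last holds). The fingers move at their own pace and stop on an object; "force" is the grip in N (left out, the last holds). Time passes only in rows, so rows that repeat a pose let the fingers close. It gives the time, the measured TCP pose, the force and the opening at its end, in the units of the state.
- manip.sense(): the state, without advancing time (a new reading comes with each control period).
- optics.grab_frame(name): name is "scene" or "top" or "wrist"; returns the picture (400x640x3 uint8, blue, green, red); there is no depth.
- optics.calibration(name): a dict with "fx", "fy", "cx", "cy" (pixels), "R" (3x3) and "t" (3): a world point X has camera coordinates R X + t; the wrist camera has in their place "mount" (4x4, takes a point from camera to tool coordinates, whose origin is the TCP and whose axes are the tool frame's). Camera axes: x right, y down, z forward; pixel columns grow to the right and rows downward; lengths in m; the calibration is good to about 2 mm. A picture is of the moment at which its call begins: read the wrist's pose just before it. calibration takes no time and is no camera call.
- manip.hand_in(): hands the job in, once; it reports no verdict.
The state is a dict: "clock": time; "joint_pos": joint angles; "joint_vel": joint speeds; "joint_torque": joint torques, N m; "ee_pos": TCP position; "orientation": TCP orientation; "force": force on the tool from outside, world axes, zero at the start; "wrist_torque": the same for the moment, N m; "gripper_width": finger opening in m.
Only numpy, scipy, OpenCV 4.12 (cv2) and the standard library are available. Lean on these libraries where they do the work, as an engineer would, in place of code of your own. Each camera call takes 0.05 s, during which the arm holds its last target. There are 200 camera calls.

## Task

The heavy aluminium vial block stands askew on the bench: with the fingertips, push it round a corner at a time until one of its long sides squarely faces the filling station's stop bar, still about a finger's breadth or more clear of it; then slide it up so that this long side lies flush against the bar over its whole length. Never lift or tip the block or touch the vials standing in it, do not let a corner strike the bar while the block is still askew, and leave everything else on the bench where it stands.

Things in the scene. Friction and masses are not known exactly. Their poses are not given: they have to be found in the camera images.
- block: solid aluminium vial block, 95 mm (its x) by 150 mm (its y) by 50 mm high, 1.1 to 1.7 kg, standing loose on the steel bench, where it slides with friction and stops when the push stops; 4 x 6 wells in its top. Origin at the centre of its underside, z up. Its long sides are the faces at x = -47.5 and +47.5 mm; either may end against the bar.
- station: fixed filling station. Origin on the bench, mid front face of its aluminium stop bar; that face is the plane x = 0 and looks along -x, towards the block; y runs along the bar. Bar 270 mm long (y), 20 thick, 30 high. Behind it (x 20 to 125 mm) an 8 mm base plate, thumb screws 42 mm high and, at x = 92, y = 20, a 183 mm column whose filling arm points away backwards.
- vial0: red-capped vial, 13 mm in diameter and 48 mm tall, standing loose in a well of the block at x = -11, y = -11.8 mm of the block's frame; its top is 68 mm above the bench. Origin at the centre of its underside. Not to be touched.
- vial1: red-capped vial, 13 mm in diameter and 48 mm tall, standing loose in a well of the block at x = 11, y = 11.8 mm of the block's frame; its top is 68 mm above the bench. Origin at the centre of its underside. Not to be touched.
- vial2: red-capped vial, 13 mm in diameter and 48 mm tall, standing loose in a well of the block at x = -11, y = 58.8 mm of the block's frame; its top is 68 mm above the bench. Origin at the centre of its underside. Not to be touched.
- pot_a: red-capped sample pot, 32 mm in diameter, 75 mm tall, standing beyond one end of the block's working space; origin at the centre of its underside. To be left alone.
- pot_b: second red-capped sample pot, the same size, on the other side. To be left alone.
- lamp: glass spirit lamp with a metal cap, 82 mm in diameter, 91 mm tall; origin at the centre of its underside. To be left alone.
- dishes: stack of three Petri dishes, 90 mm in diameter, 45 mm tall; origin at the centre of its underside. To be left alone.
- flask: conical flask with a stopper, 84 mm in diameter at the foot, 149 mm tall; origin at the centre of its underside. To be left alone.
- pen: marker pen, 140 mm long along its x, 13 mm thick, lying on the bench; origin under it, near its middle. To be left alone.
- rack: green rack, 80 by 148 mm, with eight red-capped tubes, 101 mm tall; origin at the centre of its underside. To be left alone.
Things that resemble listed ones, but are neither listed nor needed, are in the scene too. Of the things like the block, leave any that is yellow; of the rest the smaller one is meant.

How it is judged:
By the outcome, as a careful person would: the job done as asked, in the order asked, and still so for the second after the job is handed in, with the robot touching nothing.
It also fails if it takes over 67 s, if anything falls off the work surface, if the arm or the gripper's body presses on something with over 40 N, if the wrist force passes 120 N, or if a joint passes its speed limit or range.

## Working session

There is one attempt and no reset: what is moved stays moved. The work goes in short steps, Python scripts to look and compute and a tool call to move; the robot and the scene stay as the last step left them, time stands still between calls to the robot, and variables do not carry over. Pictures are saved under pics/ and viewed, about 8 in all and at most 12, crops included, and the job is handed in when it is done.

Besides the shell and the picture viewer there is one more tool, called after "Request:" by a JSON object that holds its "api" and its "payload". move_arm: Moves the arm, as the interface text tells. Its arguments: {"type":"object","properties":{"increments":{"type":"string"},"jaw":{"type":"number"},"force":{"type":"number"}},"required":["increments"]}

```bash
mkdir -p pics; ls
python3 - <<'E'
from station import manip, optics
import cv2,numpy as np
print(manip.grasp_offset, manip.sense())
for n in("scene","top"):
    cv2.imwrite(f"pics/{n}0.png",optics.grab_frame(n)); print(optics.calibration(n))
print(optics.calibration("wrist"))
E
```

```text
pics
0.1547 {'clock': 0.0, 'joint_pos': array([-1.47299483e+00,  3.42719966e-01,  1.52502825e+00,  1.41848162e-05,
        1.27542641e+00, -1.45990424e-01]), 'joint_vel': array([ 0.0011565 , -0.00011287,  0.00149188,  0.00041524, -0.00154425,
       -0.00077704]), 'joint_torque': array([ 1.84982011e-03, -4.33677757e+01, -2.46013105e+01,  1.67279841e-04,
        7.93919637e-03,  4.97348381e-06]), 'ee_pos': array([ 0.12674093, -0.50932493,  0.40402327]), 'orientation': array([-0.25619878,  2.09350865, -2.09017634]), 'force': array([ 0.5034969 , -0.40717518,  0.88445187]), 'wrist_torque': array([-0.03825712,  0.04711777, -0.03346144]), 'gripper_width': 0.08529886161270041}
{'fx': 425.4562163387737, 'fy': 425.4562163387737, 'cx': 325.4066909686576, 'cy': 197.9364485867151, 'R': array([[ 0.61634508,  0.78743285, -0.00826177],
       [ 0.57359069, -0.45610394, -0.68041378],
       [-0.53954838,  0.41463081, -0.73278157]]), 't': array([-0.30549036, -0.28415408,  1.47357061])}
{'fx': 382.6349039348653, 'fy': 382.6349039348653, 'cx': 320.41962940758845, 'cy': 203.33095009263369, 'R': array([[ 0.03801842, -0.9992724 ,  0.00304536],
       [-0.9762046 , -0.03779154, -0.21353307],
       [ 0.21349279,  0.00514529, -0.97693109]]), 't': array([-0.03304708,  0.52592302,  1.01999024])}
{'fx': 340.04859033836004, 'fy': 340.04859033836004, 'cx': 313.64063928280297, 'cy': 199.97727098060633, 'mount': array([[ 1.24970354e-04,  9.51667237e-01,  3.07131004e-01,
        -7.77932176e-02],
       [-2.86399967e-04, -3.07130960e-01,  9.51667217e-01,
         2.95349113e-02],
       [ 9.99999951e-01, -2.06892499e-04,  2.34175201e-04,
         7.42359000e-04],
       [ 0.00000000e+00,  0.00000000e+00,  0.00000000e+00,
         1.00000000e+00]])}
```

View pics/top0.png

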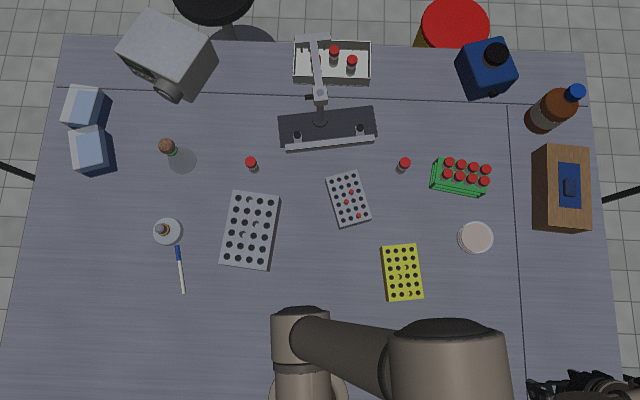

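View pics/scene0.png

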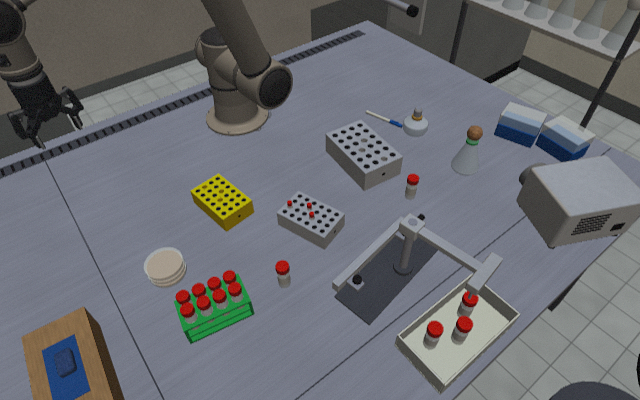

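Top view: three blocks are candidates. They are the large grey one at (250,230), the yellow one at (402,272), and the small grey one with red vials at (349,199). The small grey one fits, since it isn't yellow, is the smaller of the rest and holds three vials. The bar's front edge runs from (286,150) to (376,140), and the pots are at (251,162) and (404,162). I'll confirm in a crop and measure.

Run:
```python
import cv2
a=cv2.imread("pics/top0.png")[120:240,270:420]
b=cv2.imread("pics/scene0.png")[180:320,260:440]
a=cv2.resize(a,None,fx=3,fy=3,interpolation=cv2.INTER_CUBIC) # 450x360
b=cv2.resize(b,(350,272),interpolation=cv2.INTER_CUBIC)
b=cv2.copyMakeBorder(b,0,88,0,0,cv2.BORDER_CONSTANT)
cv2.imwrite("pics/crop0.png",cv2.hconcat([a,b]))
```

```text
(no output)
```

View pics/crop0.png

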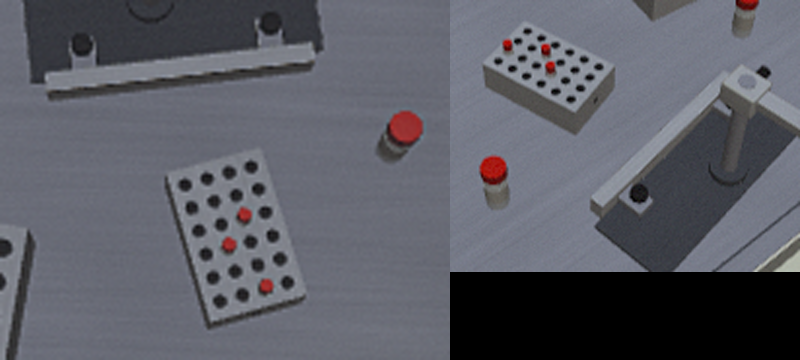

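The crop confirms it: small grey block, three red vials, top-face corners in the crop at about (167,176), (262,150), (305,295), (208,322). Bar top runs from (46,75) to (313,48). Next I measure both in two views.

```bash
cat > h.py <<'E'
import cv2,numpy as np
from station import manip,optics
CAL={n:optics.calibration(n) for n in("scene","top")}
def ray(c,uv):
    d=np.array([(uv[0]-c['cx'])/c['fx'],(uv[1]-c['cy'])/c['fy'],1.])
    return -c['R'].T@c['t'], c['R'].T@d
def onz(n,uv,z):
    o,d=ray(CAL[n],uv); return o+d*(z-o[2])/d[2]
def proj(n,X):
    c=CAL[n]; p=c['R']@np.asarray(X)+c['t']; return np.array([c['fx']*p[0]/p[2]+c['cx'],c['fy']*p[1]/p[2]+c['cy']])
def tri(uv1,uv2):
    o1,d1=ray(CAL['top'],uv1);o2,d2=ray(CAL['scene'],uv2)
    A=np.c_[d1,-d2]; s=np.linalg.lstsq(A,o2-o1,rcond=None)[0]
    p,q=o1+s[0]*d1,o2+s[1]*d2; return (p+q)/2,np.linalg.norm(p-q)
def mask(img,thr):
    h=cv2.cvtColor(img,cv2.COLOR_BGR2HSV); return ((h[...,2]>thr)&(h[...,1]<45)).astype(np.uint8)*255
def comp(img,thr,seed,r=25):
    """largest bright grey contour near seed"""
    m=cv2.morphologyEx(mask(img,thr),cv2.MORPH_OPEN,np.ones((2,2)))
    cs=[c for c in cv2.findContours(m,cv2.RETR_EXTERNAL,cv2.CHAIN_APPROX_NONE)[0]
        if np.hypot(*(np.array(cv2.minAreaRect(c)[0])-seed))<r]
    return max(cs,key=cv2.contourArea)
def quad(c):
    """corners by fitting lines to the hull's four sides"""
    h=cv2.convexHull(c); e=1
    while len(a:=cv2.approxPolyDP(h,e,True))>4: e+=.5
    a=a[:,0].astype(float); pts=c[:,0].astype(float); L=[]
    for i in range(4):
        p,q=a[i],a[(i+1)%4]; d=q-p; l=np.hypot(*d); d/=l
        s=(pts-p)@d; o=(pts-p)@[-d[1],d[0]]
        k=pts[(s>.1*l)&(s<.9*l)&(abs(o)<2)]
        v=cv2.fitLine(k.astype(np.float32),cv2.DIST_HUBER,0,.01,.01).ravel()
        L.append(np.cross([v[2],v[3],1],[v[2]+v[0],v[3]+v[1],1]))
    r=[np.cross(L[i-1],L[i]) for i in range(4)]
    return np.array([x[:2]/x[2] for x in r])
E
python3 - <<'E'
from h import *
t=cv2.imread("pics/top0.png");s=cv2.imread("pics/scene0.png")
hs=cv2.cvtColor(t,cv2.COLOR_BGR2HSV)
for p in [(349,190),(360,185),(330,215),(310,150),(310,148),(345,146),(345,228)]: print('top',p,hs[p[1],p[0]])
hs=cv2.cvtColor(s,cv2.COLOR_BGR2HSV)
for p in [(300,202),(330,222),(300,227),(333,235),(280,235),(370,260)]: print('scene',p,hs[p[1],p[0]])
for thr in(120,130,140,150):
  for n,im,seeds in(("top",t,[(349,198),(331,143)]),("scene",s,[(311,215),(380,245)])):
    for sd in seeds:
      try:
        c=comp(im,thr,sd); print(thr,n,sd,cv2.contourArea(c),cv2.minAreaRect(c),quad(c).round(1).tolist())
      except Exception as e: print(thr,n,sd,e)
E
```

```text
top (349, 190) [174  65 122]
top (360, 185) [117  21 136]
top (330, 215) [115  29 116]
top (310, 150) [120   7  69]
top (310, 148) [ 0  9 56]
top (345, 146) [105   7  70]
top (345, 228) [111  18  97]
scene (300, 202) [108  27 158]
scene (330, 222) [110  26 148]
scene (300, 227) [15 12 84]
scene (333, 235) [15  6 86]
scene (280, 235) [116  29 139]
scene (370, 260) [120   3  93]
120 top (349, 198) 1643.0 ((351.4770812988281, 197.7568817138672), (52.10575485229492, 37.642578125), 73.3007583618164) [[357.0, 170.1], [373.2, 217.8], [341.1, 227.2], [326.5, 178.2]]
120 top (331, 143) 462.0 ((334.8532409667969, 140.2525634765625), (10.282029151916504, 101.30135345458984), 83.2901611328125) [[383.2, 134.4], [379.8, 139.7], [283.4, 150.7], [292.2, 144.8]]
120 scene (311, 215) max() iterable argument is empty
120 scene (380, 245) OpenCV(4.12.0) /io/opencv/modules/imgproc/src/linefit.cpp:50: error: (-215:Assertion failed) count > 0 in function 'fitLine2D_wods'

130 top (349, 198) 1594.0 ((349.42376708984375, 198.4300079345703), (51.91714859008789, 33.096290588378906), 73.49563598632812) [[357.1,
[... 612 characters left out ...]
0 ((311.0000305175781, 213.5), (60.37383270263672, 30.410520553588867), 26.56505012512207) [[278.3, 212.4], [298.8, 191.5], [344.7, 213.6], [324.9, 237.5]]
140 scene (380, 245) max() iterable argument is empty
150 top (349, 198) max() iterable argument is empty
150 top (331, 143) max() iterable argument is empty
150 scene (311, 215) 293.5 ((298.5674743652344, 207.43597412109375), (30.235294342041016, 29.058822631835938), 28.072484970092773) [[298.1, 192.8], [308.5, 196.9], [303.3, 225.3], [279.7, 213.1]]
150 scene (380, 245) 746.5 ((376.1397705078125, 247.6181182861328), (20.60393524169922, 108.411376953125), 55.45991134643555) [[427.8, 221.9], [337.2, 284.3], [333.3, 282.3], [400.9, 218.3]]
```

Run:
```python
from h import *
t=cv2.imread("pics/top0.png");s=cv2.imread("pics/scene0.png")
qt=quad(comp(t,130,(349,198)));qs=quad(comp(s,140,(311,214)))
P=[]
for u in qt:
    X=onz('top',u,.05); v=min(qs,key=lambda q:np.hypot(*(q-proj('scene',X))))
    Y,g=tri(u,v); P.append(X); print(X.round(4),'scene diff',(v-proj('scene',X)).round(1),'tri',Y.round(4),round(g,4))
P=np.array(P)
print([round(np.linalg.norm(P[i]-P[i-1])*1e3,1) for i in range(4)], P.mean(0))
r=cv2.minAreaRect(P[:,:2].astype(np.float32)*1000);print(r)
# bar: upper surface's front edge at z=.03, by row scan in top
c=comp(t,120,(334,141));c=comp(t,130,(331,143))[:,0]
u=np.unique(c[:,0]); u=u[(u>290)&(u<372)]
lo=np.array([[x,c[c[:,0]==x][:,1].max()+.5] for x in u]);hi=np.array([[x,c[c[:,0]==x][:,1].min()-.5] for x in u])
for nm,k in(('front',lo),('back',hi)):
    f=np.polyfit(k[:,0],k[:,1],1); print(nm,f,np.std(k[:,1]-np.polyval(f,k[:,0])))
    A,B=[onz('top',(x,np.polyval(f,x)),.03) for x in(286,375)]; print(A,B,np.degrees(np.arctan2(*(A-B)[[0,1]])))
print('bar ends cols',c[:,0].min(),c[:,0].max())
# bar ends by eye, top (285.3,149)front-left,(374.3,139.5)front right
m=cv2.inRange(cv2.cvtColor(t,cv2.COLOR_BGR2HSV),(0,120,80),(8,255,255))|cv2.inRange(cv2.cvtColor(t,cv2.COLOR_BGR2HSV),(172,120,80),(180,255,255))
n,_,st,ce=cv2.connectedComponentsWithStats(m)
for i in range(1,n):
    if st[i,4]>3 and 235<ce[i,0]<420 and ce[i,1]>120: print(st[i,4],ce[i].round(1),'z.068',onz('top',ce[i],.068).round(4),'z.075',onz('top',ce[i],.075).round(4))
```

```text
[ 0.6282 -0.1149  0.05  ] scene diff [3.2 1.2] tri [ 0.6316 -0.1122  0.0455] 0.0074
[ 0.4908 -0.1599  0.05  ] scene diff [2.6 0.5] tri [ 0.4928 -0.1573  0.0475] 0.0066
[ 0.4626 -0.0731  0.05  ] scene diff [2.2 0.7] tri [ 0.4645 -0.0709  0.0469] 0.0056
[ 0.6018 -0.0284  0.05  ] scene diff [2.8 0.2] tri [ 0.6042 -0.0255  0.0483] 0.0069
[np.float64(90.5), np.float64(144.6), np.float64(91.2), np.float64(146.2)] [ 0.54584585 -0.09406524  0.05      ]
((546.1572265625, -94.14520263671875), (146.15203857421875, 91.19445037841797), 17.83147430419922)
front [-1.14317977e-01  1.83549127e+02] 0.2887713790092597
[0.68837251 0.09566497 0.03      ] [ 0.73090399 -0.16873968  0.03      ] -9.138178727134855
back [-1.15469738e-01  1.78226656e+02] 0.3113122966405387
[0.70614552 0.09668321 0.03      ] [ 0.74926917 -0.16860074  0.03      ] -9.233044317020848
bar ends cols 286 375
92 [249.9 161.2] z.068 [0.6396 0.1928 0.068 ] z.075 [0.6373 0.1914 0.075 ]
92 [404.8 161.8] z.068 [ 0.6548 -0.2491  0.068 ] z.075 [ 0.6524 -0.2475  0.075 ]
16 [351.1 191.1] z.068 [ 0.5629 -0.0976  0.068 ] z.075 [ 0.5611 -0.0971  0.075 ]
15 [345.8 200.9] z.068 [ 0.5339 -0.0834  0.068 ] z.075 [ 0.5324 -0.0829  0.075 ]
14 [358.5 214.7] z.068 [ 0.4962 -0.1194  0.068 ] z.075 [ 0.4949 -0.1188  0.075 ]
```

```bash
cat >> h.py <<'E'
from scipy.spatial.transform import Rotation as Ro
YAW=np.radians(9.15); XS=np.array([np.cos(YAW),np.sin(YAW),0]); YS=np.array([-XS[1],XS[0],0])
RT=np.c_[XS,[0,0,-1],YS]        # tool along the bar: x to the bar, y down, z along the bar
def inc(p,R=None):
    s=manip.sense(); R0=Ro.from_rotvec(s['orientation']).as_matrix()
    d=R0.T@(np.asarray(p)-s['ee_pos'])*1e3
    w=Ro.from_matrix(R0.T@(RT if R is None else R)).as_rotvec()
    return d.round(1),w.round(3)
def st(p): # world -> station xy, mm
    q=np.asarray(p)[:2]-[.7096,-.0365]; return np.array([q@XS[:2],q@YS[:2]])*1e3
def wd(x,y,z): # station mm -> world m
    return np.r_[np.array([.7096,-.0365])+x/1e3*XS[:2]+y/1e3*YS[:2],z/1e3]
E
python3 - <<'E'
from h import *
s=manip.sense();print(Ro.from_rotvec(s['orientation']).as_matrix().round(3))
p=[.628,-.160,.260];print(inc(p));print('st',st(p))
for q in [(.628,-.115),(.491,-.16),(.463,-.073),(.602,-.028),(.637,.191),(.652,-.2475)]:print(q,st(q).round())
E
```

```text
[[-0.97  -0.     0.241]
 [-0.241  0.001 -0.97 ]
 [-0.    -1.    -0.001]]
(array([-570.7,  144.5, -217.8]), array([-0.000e+00, -3.057e+00, -2.000e-03]))
st [-100.20060508 -108.95250682]
(0.628, -0.115) [-93. -65.]
(0.491, -0.16) [-235.  -87.]
(0.463, -0.073) [-249.    3.]
(0.602, -0.028) [-105.   26.]
(0.637, 0.191) [-35. 236.]
(0.652, -0.2475) [ -90. -199.]
```

```bash
sed -i 's/^RT=.*/RT=np.c_[-XS,[0,0,-1],-YS]        # tool: x away from the bar, y down, z along -ys/' h.py
python3 - <<'E'
from h import *
print(inc([.628,-.160,.260]))
E
```

```text
(array([-570.7,  144.5, -217.8]), array([ 0.001,  0.084, -0.   ]))
```

Request:
{"api": "move_arm", "payload": {"increments": "-571 144 -218 0 0.084 0;-571 144 -218 0 0.084 0;-571 144 -218 0 0.084 0;-571 144 -218 0 0.084 0;-571 144 -218 0 0.084 0;-571 144 -218 0 0.084 0;-571 144 -218 0 0.084 0;-571 144 -218 0 0.084 0;-571 144 -218 0 0.084 0;-571 144 -218 0 0.084 0;-571 144 -218 0 0.084 0;-571 144 -218 0 0.084 0;-571 144 -218 0 0.084 0;-571 144 -218 0 0.084 0;-571 144 -218 0 0.084 0;-571 144 -218 0 0.084 0;-571 144 -218 0 0.084 0;-571 144 -218 0 0.084 0;-571 144 -218 0 0.084 0;-571 144 -218 0 0.084 0", "jaw": 0}}

```text
clock: 1.77
ee_pos: [0.6274, -0.161, 0.2611]
orientation: [-0.169, 2.14, -2.138]
force: [-0.9, -1.2, 0.2]
gripper_width: -0.0001
```

Run:
```python
from h import *
s=manip.sense();print(s['clock'],s['ee_pos'],s['force'],s['joint_pos'],s['gripper_width'])
print(inc([.628,-.160,.189]))
cv2.imwrite("pics/t1.png",optics.grab_frame("top")[90:290,220:440].repeat(3,0).repeat(3,1))
```

```text
1.7667 [ 0.62739569 -0.16098282  0.26114689] [-0.86108319 -1.19392796  0.16577291] [-3.69619918e-01  6.94527442e-01  1.33754007e+00  1.13825971e-03
  1.10973008e+00  1.04263949e+00] -0.00014700149300724135
(array([-0.7, 72.1, -0.8]), array([ 0.001, -0.002, -0.   ]))
```

View pics/t1.png

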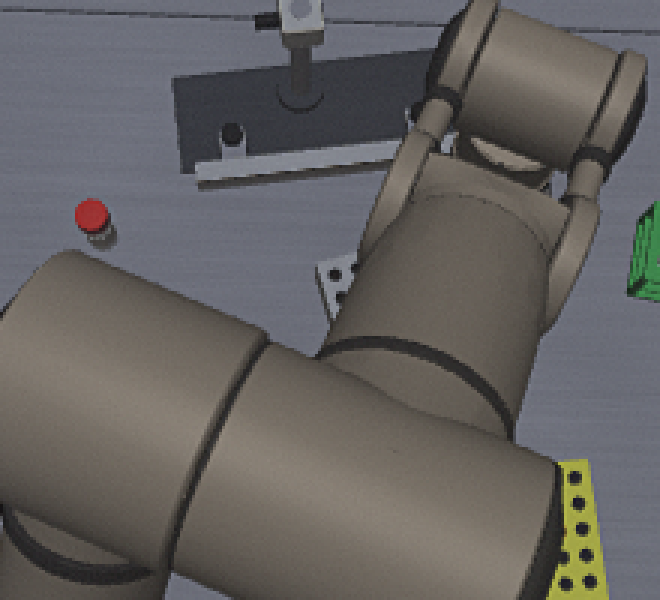

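The arm hides the block from the top camera, so I'll work with the scene and wrist cameras. Going down beside the corner.

Request:
{"api": "move_arm", "payload": {"increments": "0 30 0 0 0 0;0 60 0 0 0 0;0 71 0 0 0 0;0 71 0 0 0 0;0 71 0 0 0 0"}}

```text
clock: 2.23
ee_pos: [0.6274, -0.1615, 0.1907]
orientation: [-0.168, 2.141, -2.138]
force: [-0.5, 0.1, -1.0]
gripper_width: -0.0001
```

Run:
```python
from h import *
s=manip.sense();print(s['clock'],s['ee_pos'],s['force'])
a=optics.grab_frame("scene")[130:330,230:450];cv2.imwrite("pics/raw_s.png",a)
a=cv2.resize(a,(440,400));b=cv2.resize(optics.grab_frame("wrist"),(360,225))
cv2.imwrite("pics/t2.png",cv2.hconcat([a,cv2.copyMakeBorder(b,0,175,0,0,cv2.BORDER_CONSTANT)]))
```

```text
2.2333 [ 0.6274047  -0.16147951  0.19067579] [-0.54135516  0.06719567 -0.95198953]
```

View pics/t2.png

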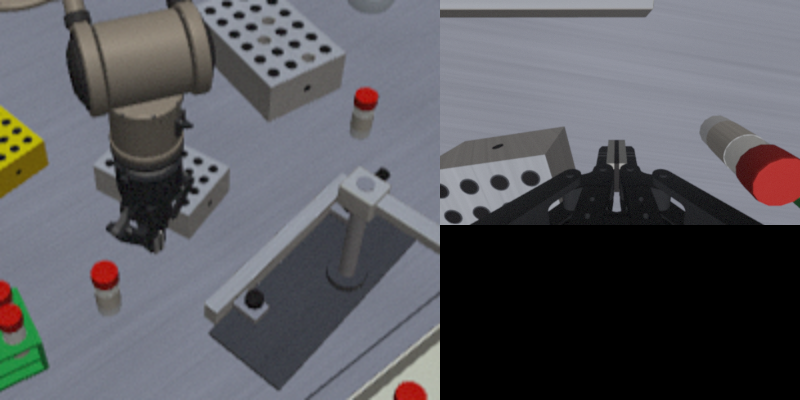

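The scene shows the gripper beside the block, clear of pot_b at crop (105,285). In the wrist view the bar is at the top, the block at lower left and pot_b at right. Now I push the near-bar corner along +y with a turning arc.

Request:
{"api": "move_arm", "payload": {"increments": "1 0 -7 0 0 0;2 0 -14 0 0 0;3 0 -20 0 0 0;4 0 -25 0 0 0;5 0 -30 0 0 0;7 0 -36 0 0 0;8 0 -41 0 0 0;10 0 -46 0 0 0;13 0 -51 0 0 0;15 0 -56 0 0 0;18 0 -61 0 0 0;21 0 -66 0 0 0;24 0 -70 0 0 0;28 0 -74 0 0 0;32 0 -78 0 0 0;35 0 -82 0 0 0;35 0 -82 0 0 0"}}

```text
clock: 3.75
ee_pos: [0.5813, -0.0856, 0.193]
orientation: [-0.161, 2.134, -2.138]
force: [2.8, -1.0, 0.9]
gripper_width: 0.0002
```

Run:
```python
from h import *
s=manip.sense();print(s['clock'],s['ee_pos'],s['force'],st(s['ee_pos']))
a=optics.grab_frame("scene");cv2.imwrite("pics/s3.png",a)
w=optics.grab_frame("wrist");cv2.imwrite("pics/w3.png",w)
a=cv2.resize(a[130:330,230:450],(440,400));b=cv2.resize(w,(360,225))
cv2.imwrite("pics/t3.png",cv2.hconcat([a,cv2.copyMakeBorder(b,0,175,0,0,cv2.BORDER_CONSTANT)]))
```

```text
3.75 [ 0.58125436 -0.0855525   0.19301879] [ 2.79608228 -1.01832456  0.90565918] [-134.51280878  -28.01884586]
```

View pics/t3.png

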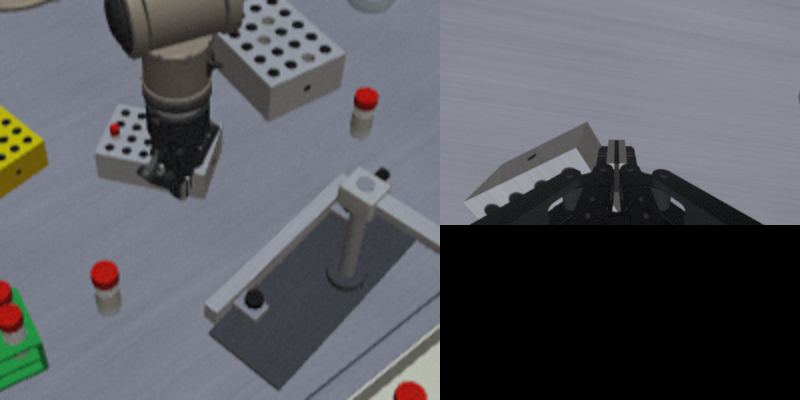

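```bash
cat >> h.py <<'E'
def wray(uv,z,s=None):
    c=optics.calibration('wrist'); s=s or manip.sense(); R=Ro.from_rotvec(s['orientation']).as_matrix()
    M=np.asarray(c['mount']); o=R@M[:3,3]+s['ee_pos']
    d=R@(M[:3,:3]@np.array([(uv[0]-c['cx'])/c['fx'],(uv[1]-c['cy'])/c['fy'],1.]))
    return o+d*(z-o[2])/d[2]
E
python3 - <<'E'
from h import *
for uv in [(46,350),(263,217)]: P=wray(uv,0);print(P,st(P).round(1))
s=cv2.imread('pics/s3.png')
hs=cv2.cvtColor(s,cv2.COLOR_BGR2HSV)
# visible top-face lines in scene: left (98.. ) corners by eye, crop/2+offset
for uv in [(115,105),(97,155),(192,195),(222,130)]: 
    u=(uv[0]/2+230,uv[1]/2+130); P=onz('scene',u,.05);print(uv,P.round(3),st(P).round(1))
E
```

```text
[0.49168186 0.05737013 0.        ] [-200.2  127.3]
[ 0.59408844 -0.05871646  0.        ] [-117.6   -3.6]
(115, 105) [ 0.421 -0.074  0.05 ] [-291.     8.5]
(97, 155) [ 0.483 -0.146  0.05 ] [-241.4  -71.6]
(192, 195) [ 0.613 -0.089  0.05 ] [-103.7  -37. ]
(222, 130) [0.55  0.011 0.05 ] [-150.    72.6]
```

Run:
```python
from h import *
def wproj(X,ee,rv):
    c=optics.calibration('wrist');R=Ro.from_rotvec(rv).as_matrix();M=np.asarray(c['mount'])
    p=M[:3,:3].T@(R.T@(np.asarray(X)-ee)-M[:3,3]); return np.array([c['fx']*p[0]/p[2]+c['cx'],c['fy']*p[1]/p[2]+c['cy']]).round()
ee=np.array([.6274,-.1615,.1907]);rv=[-.168,2.141,-2.138]
for X in [(.63,-.115,.05),(.63,-.115,0),(.602,-.028,.05),(.602,-.028,0),(.652,-.2475,.075),(.731,-.1687,.03)]:
    print(X,wproj(X,ee,rv), (wproj(X,ee,rv)/1.778+[440,0]).round())
cv2.imwrite('pics/w3b.png',cv2.imread('pics/w3.png')[180:])
```

```text
(0.63, -0.115, 0.05) [190. 282.] [547. 159.]
(0.63, -0.115, 0) [224. 230.] [566. 129.]
(0.602, -0.028, 0.05) [-40. 314.] [418. 177.]
(0.602, -0.028, 0) [ 54. 255.] [470. 143.]
(0.652, -0.2475, 0.075) [606. 324.] [781. 182.]
(0.731, -0.1687, 0.03) [379.  20.] [653.  11.]
```

View pics/w3b.png

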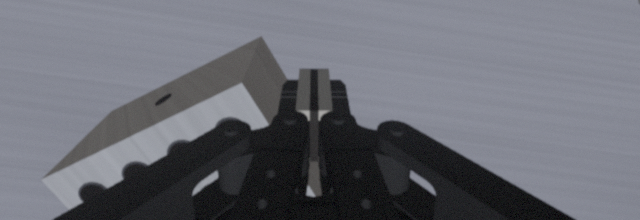

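```bash
cat >> h.py <<'E'
def fromAD(A,D):
    """block centre (station mm) and turn still to go, from short-end corners A (right), D (left), world"""
    A,D=st(A),st(D); e=(D-A); L=np.hypot(*e); e/=L; out=np.array([e[1],-e[0]]) # towards bar
    ang=np.degrees(np.arctan2(e[1],e[0])); c=(A+D)/2-75*out
    # long axis direction out should become +ys (90 deg)
    return 'A',A.round(1),'D',D.round(1),'L',L.round(1),'centre',c.round(1),'to go',round(90-np.degrees(np.arctan2(out[1],out[0])),1)
E
python3 - <<'E'
from h import *
print(*fromAD(wray((262,217),0),wray((113,289),0)))
print(*fromAD(wray((241,263),.05),wray((44,360),.05)))
s=manip.sense();print(st(s['ee_pos']))
E
```

```text
A [-117.6   -3.1] D [-159.5   80.8] L 93.8 centre [-205.6    5.3] to go 63.4
A [-117.2   -2.4] D [-161.3   81.5] L 94.8 centre [-205.6    4.6] to go 62.2
[-134.67753046  -28.31405098]
```

The wrist measurement is consistent: the short end comes out at 93.8/94.8 mm in the two planes, the block centre is at station (-206,5), and about 63° remain. Next is the diagonally opposite corner from behind: back off, lift over, come down.

Request:
{"api": "move_arm", "payload": {"increments": "-4 0 8 0 0 0;-4 0 8 0 0 0;-4 -40 8 0 0 0;-4 -80 8 0 0 0;-4 -95 8 0 0 0;30 -95 -10 0 0 0;65 -95 -30 0 0 0;100 -95 -50 0 0 0;135 -95 -65 0 0 0;165 -95 -75 0 0 0;165 -95 -75 0 0 0;165 -95 -75 0 0 0;165 -60 -75 0 0 0;165 -25 -75 0 0 0;165 3 -75 0 0 0;165 3 -75 0 0 0"}}

```text
clock: 5.18
ee_pos: [0.4061, -0.0379, 0.1846]
orientation: [-0.171, 2.142, -2.139]
force: [-0.7, 0.9, -0.0]
gripper_width: 0.0004
```

Run:
```python
from h import *
s=manip.sense();print(s['clock'],s['ee_pos'],s['force'],st(s['ee_pos']),inc(s['ee_pos'])[1])
cv2.imwrite("pics/w4.png",optics.grab_frame("wrist"))
```

```text
5.1833 [ 0.40609899 -0.03789054  0.18464305] [-0.74908547  0.86787878 -0.03850242] [-299.86021104   46.8897921 ] [ 0.002 -0.002  0.002]
```

View pics/w4.png

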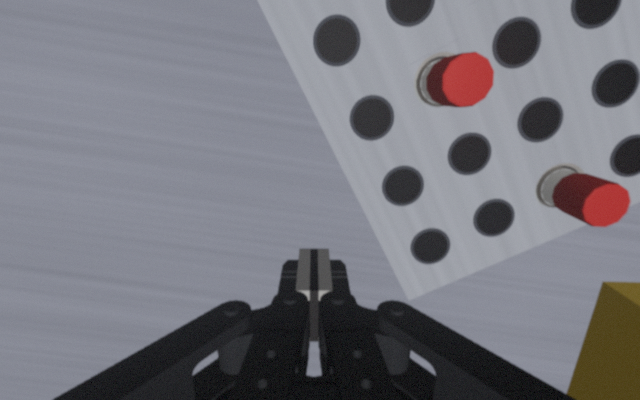

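Run:
```python
from h import *
for n,uv,z in[('C',(408,299),.05),('edge',(260,0),.05),('end',(600,222),.05),('yel top',(603,282),.05),('yel bench',(603,282),0)]: print(n,st(wray(uv,z)).round(1))
t=cv2.imread('pics/top0.png');c=max(cv2.findContours(cv2.inRange(cv2.cvtColor(t,cv2.COLOR_BGR2HSV),(20,120,80),(35,255,255)),0,2)[0],key=cv2.contourArea)
for p in cv2.boxPoints(cv2.minAreaRect(c)): print('yellow',p.round(),st(onz('top',p,.05)).round())
t0=max([c for c in cv2.findContours(mask(t,130),0,2)[0] if abs(cv2.minAreaRect(c)[0][0]-250)<15 and cv2.contourArea(c)>1000],key=cv2.contourArea)
for p in cv2.boxPoints(cv2.minAreaRect(t0)): print('big',p.round(),st(onz('top',p,.05)).round())
```

```text
C [-294.1   11.4]
edge [-197.4   60.6]
end [-264.  -51.]
yel top [-287.2  -58. ]
yel bench [-317.9 -106.4]
yellow [381. 246.] [-316. -100.]
yellow [416. 242.] [-315. -198.]
yellow [423. 298.] [-466. -191.]
yellow [389. 302.] [-467.  -96.]
big [218. 263.] [-307.  352.]
big [231. 187.] [-98. 301.]
big [279. 196.] [-139.  168.]
big [265. 271.] [-345.  224.]
```

The measured C corner (-294,11) matches the prediction, and the yellow block's corner at (-317,-103) stays clear of the sweep. Pushing the rear corner.

Request:
{"api": "move_arm", "payload": {"increments": "-3 -4 5 0 0 0;-5 -4 10 0 0 0;-8 -4 15 0 0 0;-10 -4 20 0 0 0;-13 -4 26 0 0 0;-16 -4 32 0 0 0;-19 -4 37 0 0 0;-22 -4 43 0 0 0;-26 -4 48 0 0 0;-30 -4 53 0 0 0;-34 -4 58 0 0 0;-39 -4 62 0 0 0;-44 -4 67 0 0 0;-49 -4 71 0 0 0;-53 -4 75 0 0 0;-53 -4 75 0 0 0"}}

```text
clock: 6.57
ee_pos: [0.4713, -0.1047, 0.1916]
orientation: [-0.167, 2.14, -2.139]
force: [-2.0, -0.2, 0.1]
gripper_width: -0.0002
```

Run:
```python
from h import *
s=manip.sense();print(s['clock'],s['ee_pos'],s['force'],st(s['ee_pos']),inc(s['ee_pos'])[1])
w=optics.grab_frame("wrist");cv2.imwrite("pics/w5.png",w)
```

```text
6.5667 [ 0.47125645 -0.10472433  0.19161467] [-2.00589363 -0.15688404  0.08339393] [-246.15973834  -29.45488208] [ 0.    -0.003 -0.001]
```

View pics/w5.png

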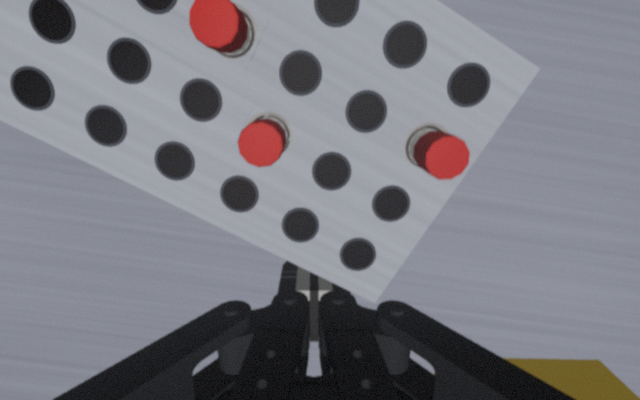

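```bash
cat >> h.py <<'E'
def pose(pc,pb,pd):
    """corner C (rear right), B (front right), any point on rear edge pd; top-face pixels"""
    C,B,E=[st(wray(p,.05)) for p in(pc,pb,pd)]
    u=(E-C)/np.hypot(*(E-C)); ang=np.degrees(np.arctan2(u[1],u[0]))
    n=np.array([u[1],-u[0]]); c=C+75*u+47.5*n
    print('C',C.round(1),'B',B.round(1),'CB',np.hypot(*(B-C)).round(1),'togo',round(90-ang,1),'centre',c.round(1))
    return c
E
python3 - <<'E'
from h import *
pose((377,301),(540,69),(0,120))
w=cv2.imread('pics/w5.png');h=cv2.cvtColor(w,cv2.COLOR_BGR2HSV)
print([h[p[1],p[0]].tolist() for p in[(60,70),(330,210),(500,80),(100,250),(600,200),(450,300)]])
E
```

```text
C [-245.   -54.3] B [-162.1 -100.2] CB 94.7 togo 28.6 centre [-167.4  -11.2]
[[111, 15, 173], [111, 15, 172], [112, 16, 171], [116, 25, 153], [111, 23, 154], [114, 25, 155]]
```

Request:
{"api": "move_arm", "payload": {"increments": "-4 0 3 0 0 0;-9 0 7 0 0 0;-14 0 10 0 0 0;-19 0 13 0 0 0;-24 0 15 0 0 0;-29 0 17 0 0 0;-34 0 18 0 0 0;-39 0 19 0 0 0;-42 0 20 0 0 0;-42 0 20 0 0 0"}}

```text
clock: 7.45
ee_pos: [0.5163, -0.118, 0.1919]
orientation: [-0.166, 2.138, -2.139]
force: [-1.8, -1.5, -1.2]
gripper_width: -0.0002
```

```bash
cat >> h.py <<'E'
def edges(w):
    """top face in the wrist picture by brightness: rear edge and right end as lines -> C, point on rear edge, B"""
    g=cv2.GaussianBlur(w,(5,5),0); m=cv2.inRange(cv2.cvtColor(g,cv2.COLOR_BGR2HSV),(0,0,163),(180,22,255))
    m=cv2.morphologyEx(m,cv2.MORPH_CLOSE,np.ones((7,7))); c=max(cv2.findContours(m,0,1)[0],key=cv2.contourArea)
    q=cv2.approxPolyDP(cv2.convexHull(c),6,True)[:,0]; return m,q
E
python3 - <<'E'
from h import *
s=manip.sense();print(s['clock'],s['ee_pos'],s['force'],st(s['ee_pos']),inc(s['ee_pos'])[1])
w=optics.grab_frame("wrist");cv2.imwrite("pics/w6.png",w)
print(edges(cv2.imread('pics/w5.png'))[1].tolist()); print(edges(w)[1].tolist())
E
```

```text
7.45 [ 0.51625267 -0.11803331  0.19188156] [-1.78638638 -1.46238444 -1.1770671 ] [-203.85246689  -49.74979516] [-0.001 -0.003 -0.002]
[[539, 69], [371, 301], [0, 120], [0, 0], [441, 0]]
[[450, 7], [381, 287], [0, 236], [5, 0], [432, 0]]
```

Run:
```python
from h import *
pose((381,287),(450,7),(0,236))
```

```text
C [-196.6  -76.1] B [-102.5  -91. ] CB 95.4 togo 8.8 centre [-138.2   -9.3]
```

8.8° to go, CB measures 95.4 mm. I back off, centre behind the long side, open the jaws for a two-finger line contact and square it up.

Request:
{"api": "move_arm", "payload": {"increments": "24 0 0 0 0.003 0;24 0 0 0 0.003 0;24 0 -41 0 0.003 0;24 12 -41 0 0.003 0;24 12 -41 0 0.003 0;24 12 -41 0 0.003 0"}}

```text
clock: 8.0
ee_pos: [0.4867, -0.0811, 0.1801]
orientation: [-0.161, 2.138, -2.14]
force: [0.1, 0.2, 0.3]
gripper_width: 0.0001
```

Request:
{"api": "move_arm", "payload": {"increments": "0 0 0 0 0 0;0 0 0 0 0 0;0 0 0 0 0 0;0 0 0 0 0 0;0 0 0 0 0 0;0 0 0 0 0 0;-5 0 0 0 0 0;-10 0 0 0 0 0;-15 0 0 0 0 0;-20 0 0 0 0 0;-24 0 0 0 0 0;-28 0 0 0 0 0;-32 0 0 0 0 0;-36 0 0 0 0 0;-40 0 0 0 0 0;-44 0 0 0 0 0;-48 0 0 0 0 0;-52 0 0 0 0 0;-54 0 0 0 0 0;-54 0 0 0 0 0", "jaw": 85}}

```text
clock: 9.67
ee_pos: [0.5391, -0.0727, 0.1798]
orientation: [-0.167, 2.141, -2.141]
force: [-6.6, -0.9, 3.0]
gripper_width: 0.085
```

Run:
```python
from h import *
s=manip.sense();print(s['clock'],s['ee_pos'],s['force'],st(s['ee_pos']),inc(s['ee_pos'])[1],s['gripper_width'])
w=optics.grab_frame("wrist");cv2.imwrite("pics/w7.png",w)
cv2.imwrite("pics/s7.png",optics.grab_frame("scene"))
print(edges(w)[1].tolist())
```

```text
9.6667 [ 0.5391228  -0.07270338  0.17980938] [-6.61020264 -0.89986803  3.04935581] [-174.06500046   -8.63347545] [-0.    -0.005  0.001] 0.08500669145654255
[[576, 0], [513, 299], [71, 298], [9, 43], [99, 0]]
```

View pics/w7.png

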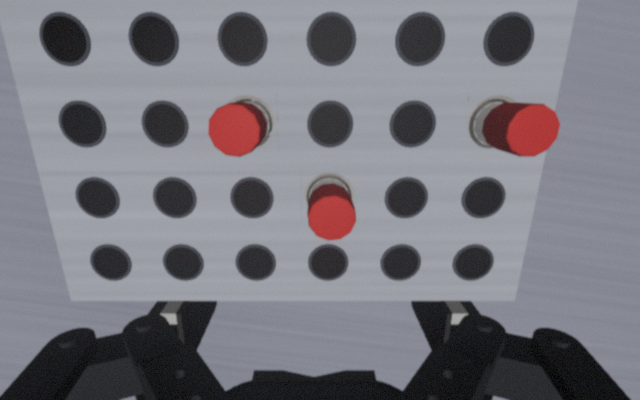

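The wrist view shows the block square to the open fingers, rear edge (71,298)–(513,299), with the bar out of view. I back off and raise the wrist camera to see bar and block together and check the squareness and gap.

Request:
{"api": "move_arm", "payload": {"increments": "4 0 0 0 0 0;8 0 0 0 0 0;10 0 0 0 0 0;10 -40 0 0 0 0;10 -80 0 0 0 0;-10 -120 0 0 0 0;-30 -160 0 0 0 0;-60 -200 0 0 0 0;-70 -220 0 0 0 0;-70 -220 0 0 0 0;-70 -220 0 0 0 0;-70 -220 0 0 0 0"}}

```text
clock: 10.77
ee_pos: [0.6079, -0.0618, 0.3988]
orientation: [-0.169, 2.142, -2.141]
force: [0.1, 0.5, -1.1]
gripper_width: 0.0847
```

Run:
```python
from h import *
s=manip.sense();print(s['clock'],s['ee_pos'],s['joint_vel'].round(4),st(s['ee_pos']),inc(s['ee_pos'])[1])
w=optics.grab_frame("wrist");cv2.imwrite("pics/w8.png",w)
print(edges(w)[1].tolist())
```

```text
10.7667 [ 0.60787077 -0.06175279  0.39881672] [-0.0067  0.0133  0.0312 -0.0003 -0.0011  0.    ] [-104.45045833   -8.75451062] [ 0.    -0.005  0.002]
[[386, 141], [378, 231], [234, 229], [228, 141]]
```

View pics/w8.png

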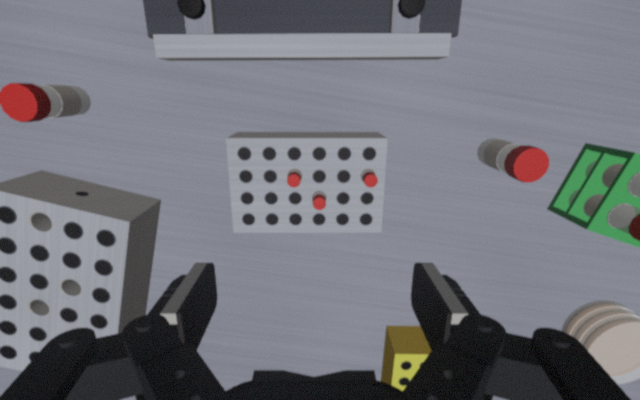

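```bash
cat >> h.py <<'E'
def hline(w,x0,x1,y0,y1,z,sign,s):
    """near-horizontal brightness edge; sign +1 dark->bright downward. -> station points at both ends"""
    g=cv2.GaussianBlur(cv2.cvtColor(w,cv2.COLOR_BGR2GRAY),(5,5),0).astype(float); d=sign*(g[y0+1:y1+1]-g[y0-1:y1-1]); P=[]
    for x in range(x0,x1,2):
        i=int(np.argmax(d[1:-1,x]))+1; a,b,c=d[i-1:i+2,x]; k=a-2*b+c
        P.append((x,y0+i+(.5*(a-c)/k if k else 0)))
    v=cv2.fitLine(np.float32(P),cv2.DIST_HUBER,0,.01,.01).ravel(); f=lambda x:v[3]+(x-v[2])*v[1]/v[0]
    A,B=[st(wray((x,f(x)),z,s)) for x in(x0,x1)]
    print('row',round(f((x0+x1)/2),2),'st',A.round(1),B.round(1),'angle vs bar nominal',round(np.degrees(np.arctan2((A-B)[0],(A-B)[1])),2)); return A,B
E
python3 - <<'E'
from h import *
w=cv2.imread('pics/w8.png');s=manip.sense()
g=cv2.cvtColor(w,cv2.COLOR_BGR2GRAY);print(g[28:64,300].tolist());print(g[128:146,257].tolist(),g[222:240,257].tolist())
hline(w,165,440,48,66,.03,-1,s)      # bar front edge (upper bright->side)
hline(w,235,380,128,146,.05,1,s)     # block front
hline(w,240,372,224,240,.05,-1,s)    # block rear
E
```

```text
[73, 71, 72, 70, 85, 119, 146, 156, 158, 160, 159, 159, 158, 160, 158, 161, 161, 164, 163, 163, 162, 159, 158, 158, 157, 160, 162, 160, 154, 128, 93, 95, 114, 132, 134, 136]
[134, 136, 139, 128, 111, 98, 100, 97, 101, 111, 141, 154, 159, 156, 157, 158, 155, 155] [158, 157, 158, 160, 162, 158, 158, 158, 159, 158, 150, 142, 137, 137, 138, 137, 135, 136]
row 56.68 st [  1.6 127.1] [   1.2 -126. ] angle vs bar nominal 0.1
row 137.54 st [-69.4  63.6] [-70.1 -71.1] angle vs bar nominal 0.32
row 232.28 st [-165.1   65.9] [-165.6  -68.3] angle vs bar nominal 0.19
```

Bar front at station x≈+1.4 (angle 0.10°), block front at −69.7 (0.2–0.3°): square to within about 0.2°, gap 71 mm. The order asked for is met, so I return behind the block and slide it up.

Request:
{"api": "move_arm", "payload": {"increments": "30 30 0 0 -0.003 0;60 60 0 0 -0.003 0;80 95 0 0 -0.003 0;80 130 0 0 -0.003 0;80 130 0 0 -0.003 0;80 165 0 0 -0.003 0;80 200 0 0 -0.003 0;80 219 0 0 -0.003 0;80 219 0 0 -0.003 0;80 219 0 0 -0.003 0;80 219 0 0 -0.003 0"}}

```text
clock: 11.73
ee_pos: [0.5288, -0.0743, 0.1812]
orientation: [-0.171, 2.139, -2.14]
force: [1.0, -0.1, 0.7]
gripper_width: 0.0848
```

Run:
```python
from h import *
s=manip.sense();print(s['clock'],s['ee_pos'],s['force'],st(s['ee_pos']),inc(s['ee_pos'])[1])
```

```text
11.7333 [ 0.52884139 -0.07427794  0.18120662] [ 0.95690455 -0.08081232  0.69805991] [-184.46596374   -8.55304964] [-0.    -0.002  0.001]
```

Request:
{"api": "move_arm", "payload": {"increments": "-4 0 0 0 0 0;-8 0 0 0 0 0;-12 0 0 0 0 0;-16 0 0 0 0 0;-20 0 0 0 0 0;-24 0 0 0 0 0;-28 0 0 0 0 0;-32 0 0 0 0 0;-36 0 0 0 0 0;-40 0 0 0 0 0;-44 0 0 0 0 0;-48 0 0 0 0 0;-52 0 0 0 0 0;-56 0 0 0 0 0;-60 0 0 0 0 0;-64 0 0 0 0 0;-67 0 0 0 0 0;-70 0 0 0 0 0;-72 0 0 0 0 0;-72 0 0 0 0 0"}}

```text
clock: 13.4
ee_pos: [0.5993, -0.0628, 0.1819]
orientation: [-0.175, 2.141, -2.141]
force: [-8.3, -1.2, 4.8]
gripper_width: 0.085
```

Request:
{"api": "move_arm", "payload": {"increments": "-1 0 0 0 0 0;-2 0 0 0 0 0;-3 0 0 0 0 0;-4 0 0 0 0 0;-5 0 0 0 0 0;-6 0 0 0 0 0;-7 0 0 0 0 0;-7 0 0 0 0 0"}}

```text
clock: 14.07
ee_pos: [0.6053, -0.0617, 0.1822]
orientation: [-0.18, 2.143, -2.142]
force: [-7.3, -1.2, 3.0]
gripper_width: 0.0847
```

Run:
```python
from h import *
s=manip.sense();print(s['clock'],s['ee_pos'],s['force'],st(s['ee_pos']),inc(s['ee_pos'])[1])
```

```text
14.0667 [ 0.60528818 -0.06168417  0.18217465] [-7.33885171 -1.15536463  2.98123829] [-106.98927473   -8.27607494] [ 0.001 -0.001  0.009]
```

Request:
{"api": "move_arm", "payload": {"increments": "-1 0 0 0 0 0;-2 0 0 0 0 0;-3 0 0 0 0 0;-4 0 0 0 0 0;-4 0 0 0 0 0"}}

```text
clock: 14.48
ee_pos: [0.6085, -0.061, 0.1823]
orientation: [-0.184, 2.145, -2.143]
force: [-6.9, -2.0, 1.1]
gripper_width: 0.085
```

Request:
{"api": "move_arm", "payload": {"increments": "-0.5 0 0 0 0 0;-1 0 0 0 0 0;-1.5 0 0 0 0 0;-2 0 0 0 0 0"}}

```text
clock: 14.82
ee_pos: [0.6096, -0.0608, 0.1825]
orientation: [-0.189, 2.147, -2.144]
force: [-8.1, -1.8, 3.2]
gripper_width: 0.0847
```

Request:
{"api": "move_arm", "payload": {"increments": "-1 0 0 0 0 0;-2 0 0 0 0 0;-3 0 0 0 0 0;-3 0 0 0 0 0"}}

```text
clock: 15.15
ee_pos: [0.6117, -0.0604, 0.1825]
orientation: [-0.193, 2.149, -2.145]
force: [-8.3, -1.3, 2.1]
gripper_width: 0.0855
```

Request:
{"api": "move_arm", "payload": {"increments": "-1 0 0 0 0 0;-2 0 0 0 0 0;-3 0 0 0 0 0;-3 0 0 0 0 0"}}

```text
clock: 15.48
ee_pos: [0.6129, -0.0603, 0.1825]
orientation: [-0.202, 2.153, -2.148]
force: [-15.7, -3.4, 6.3]
gripper_width: 0.0852
```

Force rose from 8 to 16 N, so bar contact. One more firm nudge, then back off and look.

Request:
{"api": "move_arm", "payload": {"increments": "-1 0 0 0 0 0;-2 0 0 0 0 0;-3 0 0 0 0 0;-4 0 0 0 0 0;-4 0 0 0 0 0"}}

```text
clock: 15.9
ee_pos: [0.6143, -0.0603, 0.1826]
orientation: [-0.213, 2.158, -2.152]
force: [-18.5, -4.6, 10.3]
gripper_width: 0.085
```

Run:
```python
from h import *
s=manip.sense();print(s['clock'],s['ee_pos'],s['force'],st(s['ee_pos']),inc(s['ee_pos']))
```

```text
15.9 [ 0.61426574 -0.06025553  0.18264466] [-18.54674627  -4.60598609  10.28528741] [-97.89877038  -8.29322604] (array([0., 0., 0.]), array([0.005, 0.   , 0.037]))
```

Request:
{"api": "move_arm", "payload": {"increments": "5 0 0 0.005 0 0.037;10 0 0 0.005 0 0.037;15 0 0 0.005 0 0.037;18 0 0 0.005 0 0.037;20 -40 0 0.005 0 0.037;20 -80 0 0.005 0 0.037;20 -120 0 0.005 0 0.037;20 -160 0 0.005 0 0.037;15 -200 0 0.005 0 0.037;10 -220 0 0.005 0 0.037;10 -220 0 0.005 0 0.037;10 -220 0 0.005 0 0.037;10 -220 0 0.005 0 0.037"}}

```text
clock: 16.98
ee_pos: [0.6124, -0.0616, 0.4017]
orientation: [-0.174, 2.14, -2.138]
force: [-0.4, 0.4, -0.9]
gripper_width: 0.0848
```

Run:
```python
from h import *
s=manip.sense();print(s['clock'],s['ee_pos'],s['force'],st(s['ee_pos']),inc(s['ee_pos'])[1])
w=optics.grab_frame("wrist");cv2.imwrite("pics/w9.png",w);sc=optics.grab_frame("scene");cv2.imwrite("pics/s9.png",sc)
q=edges(w)[1];print(q.tolist())
g=cv2.cvtColor(w,cv2.COLOR_BGR2GRAY)
for x in(250,320,380):print(x,g[10:90,x].tolist())
a=cv2.resize(w[0:240,120:480],(540,360),interpolation=cv2.INTER_CUBIC);b=cv2.resize(sc[150:330,270:400],(260,360),interpolation=cv2.INTER_CUBIC)
cv2.imwrite('pics/t9.png',cv2.hconcat([a,b]))
```

```text
16.9833 [ 0.61239363 -0.0615757   0.40165686] [-0.42819708  0.39902365 -0.86488616] [-99.9569873   -9.29889276] [0.001 0.    0.002]
[[447, 42], [445, 59], [379, 166], [230, 166], [158, 52], [158, 42]]
250 [70, 66, 69, 67, 68, 69, 69, 66, 71, 68, 66, 72, 70, 71, 73, 69, 70, 68, 66, 65, 68, 71, 72, 69, 70, 72, 72, 71, 87, 128, 152, 158, 158, 158, 161, 159, 159, 159, 161, 163, 162, 164, 162, 161, 158, 157, 156, 157, 160, 160, 161, 159, 160, 159, 158, 156, 156, 154, 155, 155, 152, 156, 155, 158, 161, 158, 156, 155, 156, 155, 157, 158, 157, 159, 159, 155, 155, 155, 155, 155]
320 [74, 71, 69, 73, 68, 73, 74, 72, 73, 73, 74, 72, 70, 74, 73, 69, 74, 71, 71, 71, 69, 72, 74, 70, 74, 73, 76, 70, 94, 132, 155, 158, 160, 158, 159, 157, 156, 156, 161, 162, 162, 162, 161, 161, 160, 157, 157, 157, 157, 161, 160, 160, 159, 161, 158, 158, 158, 158, 156, 155, 144, 113, 80, 60, 58, 56, 55, 53, 58, 60, 57, 55, 52, 61, 74, 107, 140, 154, 156, 157]
380 [72, 73, 74, 72, 74, 73, 73, 71, 71, 72, 69, 74, 75, 76, 69, 73, 69, 74, 73, 74, 73, 73, 75, 76, 72, 70, 75, 77, 93, 134, 157, 159, 159, 158, 157, 157, 155, 155, 157, 158, 159, 159, 160, 159, 158, 158, 157, 157, 158, 158, 158, 160, 160, 159, 159, 160, 159, 161, 160, 161, 160, 157, 157, 155, 159, 159, 158, 159, 157, 154, 157, 155, 156, 155, 160, 158, 159, 157, 159, 156]
```

View pics/t9.png

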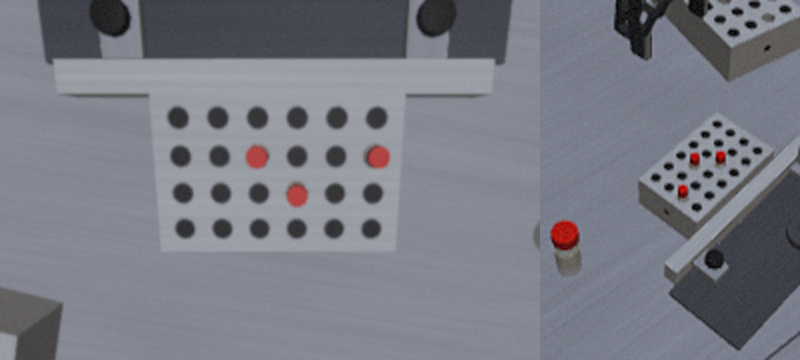

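Block against the bar between crop (150,95) and (405,95), with no dark gap line; vials upright. Numeric check of rear edge against bar.

Run:
```python
from h import *
w=cv2.imread('pics/w9.png');s=manip.sense()
hline(w,165,215,50,72,.03,-1,s);hline(w,395,440,50,72,.03,-1,s)
hline(w,165,440,32,46,.03,1,s)
hline(w,236,374,156,176,.05,-1,s)
# other things: top view before/after
t=optics.grab_frame('top');t0=cv2.imread('pics/top0.png')
d=cv2.absdiff(t,t0).max(2)>40
for n,(x,y) in dict(pot_a=(250,161),pot_b=(404,162),flask=(178,155),lamp=(167,231),pen=(181,270),rack=(462,177),dishes=(476,238),yellow=(402,285),big=(245,240)).items(): print(n,d[y-12:y+12,x-12:x+12].mean().round(2))
```

```text
row 61.66 st [  2.  128.9] [ 1.9 82.3] angle vs bar nominal 0.12
row 61.75 st [  1.9 -85.4] [   1.8 -127.3] angle vs bar nominal 0.06
row 38.66 st [ 21.4 126.3] [  21.5 -125. ] angle vs bar nominal -0.01
row 167.16 st [-93.8  65.1] [-93.8 -67.8] angle vs bar nominal 0.0
pot_a 0.0
pot_b 0.0
flask 0.0
lamp 0.28
pen 0.12
rack 0.0
dishes 0.0
yellow 0.0
big 0.0
```

Run:
```python
import cv2,numpy as np
a,b=cv2.imread('pics/scene0.png'),cv2.imread('pics/s9.png');c=cv2.imread('pics/s3.png')
for n,(x,y) in dict(lamp=(415,120),pen=(382,118),flask=(468,150)).items():
    s=np.s_[y-14:y+14,x-14:x+14];print(n,(cv2.absdiff(a[s],b[s]).max(2)>40).mean(),(cv2.absdiff(a[s],c[s]).max(2)>40).mean())
from h import *
t=optics.grab_frame('top');t0=cv2.imread('pics/top0.png')
for nm,i in(('t0',t0),('t',t)):
    m=cv2.inRange(cv2.cvtColor(i,cv2.COLOR_BGR2HSV),(105,130,50),(125,255,255))[235:300,160:200]; print(nm,'pen blue',cv2.moments(m,True)['m00'], np.argwhere(m).mean(0) if m.any() else None, 'mean V',i[225:250,155:180].mean())
```

```text
lamp 0.0 0.0
pen 0.0 0.0
flask 0.0 0.0
t0 pen blue 60.0 [17.25       17.26666667] mean V 111.66773333333333
t pen blue 0.0 None mean V 92.16746666666667
```

The scene view shows the lamp and pen unchanged; in the top view the raised arm seems to cover them. Handing in.

```bash
python3 -c "
from station import manip
print(manip.hand_in())"
```

```text
the job is handed in; nothing more can be done
None
```

The block now lies with a long side against the stop bar, and I handed the job in with the gripper raised clear, about 17 s into the 67 s allowed.

**What I did:** I turned the small grey block with closed fingertips, pushing one corner and then the diagonally opposite one. Then I squared it with both open fingers: it faced the bar with a 71 mm gap, within about 0.2° of square. Last I slid it up until the push force rose from about 8 to 18 N at the bar.

**Last checks:**
- **Position:** the rear edge is parallel to the bar within about 0.1°. It sits 95.7 mm from the bar's front, against a block depth I measured as about 95.6 mm, so any gap is below 1 mm. The block's 150 mm length lies well inside the bar.
- **Vials:** they looked upright in the last picture.
- **Other things on the bench:** all unchanged in the top view except the lamp and pen. Those two differed there, apparently because the raised arm hid them, though I didn't view that picture. The scene camera shows both unchanged.
- **Disagreement:** scene-camera corners were off by about 2–3 pixels against the top view, so I relied on the top and wrist cameras.

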